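Show the dropper bottle's label to the inspection camera

TASK

Take the dropper bottle out of the white vial block and hold it up in front of the inspection camera for its label to be photographed: the middle of the label straight ahead of the lens and about 13 cm from it, facing the lens squarely, with the bottle the right way up but leaned back to stand square to the camera's downward line of sight. Do not touch the camera, and leave the two capped vials in the block, the other dropper bottle and the screw-cap jar where they stand. Finish while still holding the bottle there, steady in the gripper.

Things in the scene. Friction and masses are not known exactly. Their poses are not given: they have to be found in the camera images.
- dropper_bottle: the bottle to present: amber round dropper bottle standing in one of the three wells of the vial block (which one varies). At the start its label faces roughly to the robot's right. Body 26 mm in diameter from 0 to 56 mm above its underside, collar 20 mm in diameter from 54 to 68 mm, rubber bulb 12 mm in diameter from 67 to 94 mm; about 45 g. Origin: centre of its underside; z up along the bottle; its -x axis points out of the middle of the paper label
- label (a point): middle of the paper label on the dropper bottle's  on the surface, 13 mm from the bottle's axis and 23 mm above its underside; the label is 24 mm high and wraps round half of the body. Its axes are those of the bottle, so -x points straight out of the label
- lens (a point): centre of the front face of the inspection camera's lens (40 mm in diameter). -x is the line of sight out of the lens (towards the robot and down by 0.15 to 0.5 rad, varying), y is level, z is the camera's own up. The label is wanted on this -x axis, 130 mm from this point, with the bottle's z along this z and its -x pointing back into the lens (the two x axes opposite, a half turn about z from the lens's axes)
- camera_stand: inspection camera, fixed: foot plate 110 x 100 x 12 mm, steel post 16 mm in diameter at x = +30 mm, and at 250 mm height a black camera head 44 mm wide and high on a stiff tilting axis, whose lens front lies 80 mm ahead of that axis. It must not be touched. Origin: on the table under the tilting axis; -x is the side to which the camera looks
- vial_block: white plastic block, fixed, 52 x 200 x 18 mm with three round wells 29 mm wide and 12 mm deep (their floor 6 mm above the table) at y = -60, 0 and +60 mm. Origin: centre of its underside; y along the row
- vial_a: short glass vial with a ribbed white cap, 24 mm in diameter and 32 mm tall, in another well of the block; stays there. Origin: centre of its underside, z up
- vial_b: a second such vial, in the remaining well; stays there. Origin: centre of its underside, z up
- spare_dropper: a second dropper bottle of the same shape, standing on the table outside the block; stays there. Origin: centre of its underside
- screw_jar: squat jar with a screw cap, 44 mm in diameter and 48 mm tall, standing on the table; stays there. Origin: centre of its underside
Not all that is in view belongs to the job. What is shaped like the dropper_bottle but green, pink or yellow is not meant.

How it is judged (in metres and radians):
On the way:
1. the dropper bottle is lifted clear of the block, held by the fingers (height (world z) of dropper_bottle above 0.06 m and contact force between dropper_bottle and the fingers above 0.5 N), for 0.1 s.
At the end, for the whole second after the job is handed in: Bottle held still in the fingers, right way up, its label 130 mm (+-25) before the lens, within 18 mm of the line of sight sideways and up/down, facing it, both axes within 0.26 rad; vials within 12 mm and the other bottle and jar within 20 mm of where they stood (x of label in the frame of lens between -0.155 and -0.105 m and y of label in the frame of lens between -0.018 and 0.018 m and z of label in the frame of lens between -0.018 and 0.018 m and angle between the x axis of label and the x axis of lens, either way round below 0.26 rad and angle between the z axis of label and the z axis of lens, either way round below 0.26 rad and x of lens in the frame of label below -0.08 m and angle between dropper_bottle's own z axis and vertical below 1 rad and height (world z) of dropper_bottle above 0.08 m and contact force between dropper_bottle and the fingers above 0.5 N and linear speed of dropper_bottle below 0.02 m/s and angular speed of dropper_bottle below 0.15 rad/s and distance of each of vial_a, vial_b from where it was at the start of the episode below 0.012 m and angle between each of vial_a, vial_b, spare_dropper, screw_jar's own z axis and vertical below 0.2 rad and distance of each of spare_dropper, screw_jar from where it was at the start of the episode below 0.02 m); the arm keeps its last pose, push and grip.
It fails at once if the camera or its stand is touched (contact force between camera_stand and anything else above 1 N).
It fails at once if a vial in the block, the other dropper bottle or the jar is knocked away or over (distance of any of vial_a, vial_b from where it was at the start of the episode above 0.02 m or distance of any of spare_dropper, screw_jar from where it was at the start of the episode above 0.03 m or angle between any of vial_a, vial_b, spare_dropper, screw_jar's own z axis and vertical above 0.5 rad).
It also fails if it takes over 38 s, if anything falls off the work surface, if the arm or the gripper's body presses on something with over 40 N, if the wrist force passes 120 N, or if a joint passes its speed limit or range.

ROBOT

A 6-joint arm with a two-finger parallel gripper is mounted at the origin on a cart in front of the work surface, level with it; the furniture and walls round the work are solid. World frame = base frame: x ahead of the robot, y to its left, z up, the work surface at z = 0. Lengths are in m, angles in degrees, forces in N, time in s.
With the tool pointing down it reaches from about 0.25 to 0.8 m from the base axis. Payload 3.9 kg.
Tool frame: the origin (TCP) lies between the finger pads; the fingertips stand 8 mm ahead of it and the grasp point (between the pads) lies 11 mm behind it; z points along the fingers, y is the direction in which the jaws open and shut (so a half turn about z gives the same grasp; the last joint's range is limited). The gripper opens to 85 mm and grips with 20 to 120 N. Pads are 22 mm wide; open, the fingers measure 114 mm over their backs; the gripper's body (76 mm by 85 mm) begins 54 mm behind the grasp point. The pads swing forward as they close: fully open they stand 13 mm farther back than shut.
Start: joints at [-67.838, 14.897, -7.913, 67.191, 0, 90], TCP at [0.198, -0.486, 0.239] pointing down, gripper open.
Joint ranges: [-159.42, 159.42], [-47.68, 98.78], [-73.54, 78.23], [-108.79, 121.32], [-90, 84.71], [-180, 180]. Speed limits (degrees/s): [147.25, 147.25, 180, 180, 180, 180].

INTERFACE

Orientations are given as a 3x3 rotation matrix whose columns are the frame's x, y, z axes.
In Python, from workcell import readout, grab_frame, job, outline_of, spot_point gives the robot as it stands.
- The arm moves only by the tool send_rows, never from a script. Its argument "plan" is a list that holds one entry, the list of rows, each a list of 7 numbers: the opening, from 0 (shut) to 1 (fully open), then the shift along the tool's x, y, z in mm, then the turn, a rotation vector about the tool's x, y, z in rad. A call has exactly 5 rows; each row is the pose to reach, as a shift and turn from the pose commanded when the call began, along the tool's axes at that moment; what a row does not reach only later rows make up. A row lasts 1/8 s, in which the tool goes at most 62.5 mm and 10.7 degrees, less where a joint would pass 70% of its speed; a pose out of reach is approached as far as the arm can. A call with a gripper value outside its range is refused whole. The fingers move at their own pace and stop on an object; "force" is the grip in N (left out, the last holds). Time passes only in rows, so rows that repeat a pose let the fingers close, or fill a call up. It gives the time, the measured TCP pose, the force and the opening at its end, in the units of the state.
- readout.get_obs(): the state, without advancing time (a new reading comes with each control period).
- grab_frame(name): name is "scene" or "top" or "wrist"; returns a dict with "frame" (420x560x3 uint8, red, green, blue), "fx", "fy", "cx", "cy" (pixels), "k1" (the pictures are not rectified: a ray, as slopes to the right and down, at radius r is drawn at 1 + k1 r^2 times it, then the intrinsics apply), "rvec" (rotation vector, rad) and "tvec" (3), from world to camera coordinates, as OpenCV has them; the wrist camera has in their place "T_tool_cam" (4x4, takes a point from camera to tool coordinates, whose origin is the TCP and whose axes are the flange's). Camera axes: x right, y down, z forward; pixel columns grow to the right and rows downward; lengths in m; the calibration is good to about 2 mm. A picture is of the moment at which its call begins: read the wrist's pose just before it. There is no depth.
- job.hand_in(): hands the job in, once; it reports no verdict.
Trained networks look in a picture, given as the dict that the camera call returned (one of the last four; its "shot" number tells which), for a name from the list of things; names that differ only in an ending like _2 or _b are one class to them, and where a whole thing is asked for, a point or a joint stands for the part that bears it (a point fixed in the world has none). Each returns a list of dicts, best first, with "confidence" (0 to 1); they miss things now and then, are a little off and sometimes report something else, mostly with a low value. They report only what shows in the picture. A call takes as long as a camera call. They do not tell look-alikes from the thing itself.
- outline_of(label, picture): "region" (420x560 bool, what is visible of it) and "position" ([column, row] in pixels, amid what is visible of it).
- spot_point(label, picture): "position" ([column, row] in pixels: a listed point, or the origin of a listed thing).
The state is a dict: "time": time; "joints": joint angles; "qvel": joint speeds; "joint_efforts": joint torques, N m; "ee_pos": TCP position; "tool_rot": TCP orientation; "ft_force": force on the tool from outside, world axes, zero at the start; "moment": the same for the moment, N m; "gripper_width": finger opening in m.
Only numpy, scipy, OpenCV 4.12 (cv2) and the standard library are available. Lean on these libraries where they do the work, as an engineer would, in place of code of your own. Each camera call takes 0.05 s, during which the arm holds its last target. There are 200 camera calls.

## Working session

There is one attempt and no reset: what is moved stays moved. The work goes in short steps, Python scripts to look and compute and a tool call to move; the robot and the scene stay as the last step left them, time stands still between calls to the robot, and variables do not carry over. Pictures are saved under pics/ and viewed, on a budget of 10 in all, crops included, one or two more only if the job needs it, and the job is handed in when it is done.

Besides the shell and the picture viewer there is one more tool, called after "Call:" by a JSON object that holds its "op" and its "data". send_rows: Moves the arm, as the interface text tells. Its arguments: {"type":"object","properties":{"plan":{"type":"array"},"force":{"type":"number"}},"required":["plan"]}

```bash
mkdir -p pics; ls
cat > h.py <<'E'
import numpy as np, cv2
from scipy.spatial.transform import Rotation as R
from workcell import readout, grab_frame, job, outline_of, spot_point
def cam(p):
    """camera rotation (cam->world) and centre"""
    if "rvec" in p and p.get("rvec") is not None:
        Rw=R.from_rotvec(np.ravel(p["rvec"])).as_matrix(); return Rw.T, -Rw.T@np.ravel(p["tvec"])
    o=p["obs"]; T=np.array(p["T_tool_cam"]); Rt=np.array(o["tool_rot"])
    return Rt@T[:3,:3], Rt@T[:3,3]+np.array(o["ee_pos"])
def shot(n):
    o=readout.get_obs(); p=grab_frame(n)
    p["obs"]=o; return p
def K(p): return np.array([[p["fx"],0,p["cx"]],[0,p["fy"],p["cy"]],[0,0,1.]])
def ray(p,uv):
    q=cv2.undistortPoints(np.array([[uv]],float),K(p),np.array([p["k1"],0,0,0.]))[0,0]
    A,c=cam(p); d=A@np.array([q[0],q[1],1]); return c,d/np.linalg.norm(d)
def onz(p,uv,z):
    c,d=ray(p,uv); return c+d*(z-c[2])/d[2]
def proj(p,X):
    A,c=cam(p); x=(np.atleast_2d(X)-c)@A; s=x[:,:2]/x[:,2:]; s=s*(1+p["k1"]*(s**2).sum(1,keepdims=True))
    return s*[p["fx"],p["fy"]]+[p["cx"],p["cy"]]
def tri(rs):
    M=0;b=0
    for c,d in rs:
        P=np.eye(3)-np.outer(d,d); M=M+P; b=b+P@c
    return np.linalg.solve(M,b)
def save(p,n): cv2.imwrite("pics/"+n+".png",p["frame"][:,:,::-1])
E
cat > a.py <<'E'
from h import *
np.set_printoptions(precision=4,suppress=True)
o=readout.get_obs(); print(o["ee_pos"],o["tool_rot"],o["gripper_width"],o["time"])
for n in ["scene","top"]:
    p=shot(n); save(p,n+"0"); print(n,{k:p[k] for k in p if k not in("frame","obs")}, cam(p)[1])
    for l in ["dropper_bottle","label","lens","camera_stand","vial_block","vial_a","spare_dropper","screw_jar"]:
        s=spot_point(l,p); print(l,[(np.round(i["position"],1).tolist(),round(i["confidence"],2)) for i in s[:5]], [onz(p,i["position"],0).round(3).tolist() for i in s[:4]])
E
python3 a.py
```

```text
pics
[ 0.1978 -0.4856  0.2385] [[ 0.9261  0.3772 -0.0007]
 [ 0.3772 -0.9261  0.0018]
 [-0.     -0.0019 -1.    ]] 0.08544768297311255 0.0
scene {'fx': 506.44691566282205, 'fy': 506.44691566282205, 'cx': 277.6753083517195, 'cy': 214.07096011200926, 'k1': 0.061867513303611635, 'rvec': array([ 1.0181, -2.5839,  0.877 ]), 'tvec': array([0.3882, 0.4284, 1.0832]), 'shot': 1} [0.074  0.5011 1.1185]
dropper_bottle [([182.6, 340.7], 0.79), ([254.4, 274.3], 0.7), ([272.1, 324.9], 0.67), ([250.4, 362.0], 0.66), ([225.7, 347.5], 0.63)] [[0.559, 0.292, 0.0], [0.562, 0.052, 0.0], [0.434, 0.122, 0.0], [0.409, 0.221, 0.0]]
label [([247.4, 273.4], 0.78), ([274.6, 314.5], 0.74), ([259.8, 353.7], 0.62), ([182.8, 339.1], 0.61), ([220.0, 333.6], 0.45)] [[0.577, 0.063, 0.0], [0.448, 0.099, 0.0], [0.406, 0.193, 0.0], [0.562, 0.289, 0.0]]
lens [([220.1, 197.4], 0.69), ([299.9, 287.6], 0.56)] [[0.81, -0.061, 0.0], [0.452, 0.002, 0.0]]
camera_stand [([227.9, 225.7], 0.69)] [[0.722, -0.007, 0.0]]
vial_block [([286.9, 303.5], 0.71)] [[0.446, 0.057, 0.0]]
vial_a [([296.7, 288.5], 0.67), ([284.6, 302.2], 0.62)] [[
[... 542 characters left out ...]
218.6], 0.43)] [[0.41, 0.223, 0.0], [0.437, 0.121, 0.0], [0.558, 0.049, 0.0], [0.478, 0.238, 0.0]]
label [([182.5, 276.4], 0.6), ([147.3, 214.8], 0.58), ([171.4, 238.6], 0.46), ([217.1, 262.0], 0.43), ([230.5, 215.1], 0.41)] [[0.399, 0.203, 0.0], [0.561, 0.301, 0.0], [0.498, 0.234, 0.0], [0.438, 0.112, 0.0]]
lens [([235.8, 158.2], 0.65)] [[0.715, 0.067, 0.0]]
camera_stand [([263.0, 155.3], 0.86)] [[0.723, -0.006, 0.0]]
vial_block [([237.0, 262.7], 0.78)] [[0.436, 0.06, 0.0]]
vial_a [([258.6, 256.1], 0.6), ([234.4, 257.7], 0.39)] [[0.454, 0.003, 0.0], [0.449, 0.067, 0.0]]
spare_dropper [([326.8, 224.7], 0.5), ([265.2, 153.5], 0.31)] [[0.538, -0.176, 0.0], [0.728, -0.012, 0.0]]
screw_jar [] []
```

View pics/scene0.png

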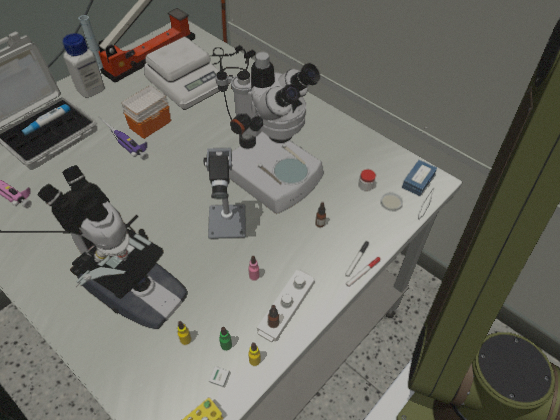

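View pics/top0.png

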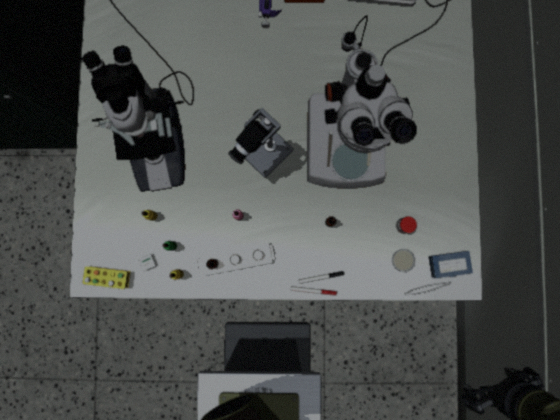

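The amber bottle stands in the end well of the block. Candidates:
- **Scene view:** amber in block (272,318), spare amber (321,214), pink (254,268), green (225,340), yellow (183,333) and (254,354).
- **Top view:** amber in block (212,263), spare amber (331,222).

I choose the amber one in the block's +y well. Next I check it in a close crop and measure the lens and stand.

```bash
cat > b.py <<'E'
from h import *
np.set_printoptions(precision=4,suppress=True)
S=shot("scene");T=shot("top")
def best(l,p,guess):
    s=spot_point(l,p); s=[i["position"] for i in s if np.linalg.norm(np.array(i["position"])-guess)<16]; return s[0] if s else None
for l,g1,g2 in [("dropper_bottle",(272,325),(213,262)),("label",(274,315),(217,262)),("lens",(220,197),(236,158)),("camera_stand",(228,226),(263,155)),("vial_block",(287,303),(237,262)),("vial_a",(299,287),(259,256)),("vial_b",(285,302),(235,258)),("spare_dropper",(320,225),(328,224)),("screw_jar",(366,185),(405,225))]:
    a=best(l,S,g1);b=best(l,T,g2)
    if a is None or b is None: print(l,a,b); continue
    X=tri([ray(S,a),ray(T,b)]); print(l,X,"resid px",np.linalg.norm(proj(S,X)-a).round(1),np.linalg.norm(proj(T,X)-b).round(1))
c1=cv2.resize(S["frame"][270:350,230:330],(500,400),interpolation=cv2.INTER_CUBIC)
c2=cv2.resize(S["frame"][140:240,190:265],(300,400),interpolation=cv2.INTER_CUBIC)
cv2.imwrite("pics/crop1.png",np.hstack([c1,c2])[:,:,::-1])
E
python3 b.py
```

```text
dropper_bottle [0.4339 0.1208 0.0019] resid px 0.7 0.6
label [0.4401 0.1078 0.0242] resid px 1.2 1.1
lens [0.6768 0.0446 0.2147] resid px 0.8 0.8
camera_stand [ 0.7313 -0.0116 -0.0169] resid px 1.6 1.6
vial_block None [236.9, 263.5]
vial_a [ 0.4546 -0.0019 -0.0162] resid px 0.3 0.2
vial_b [0.4408 0.0714 0.0309] resid px 0.6 0.6
spare_dropper [ 0.5437 -0.186  -0.0025] resid px 0.1 0.1
screw_jar [ 0.5319 -0.3761  0.0054] resid px 1.6 1.8
```

View pics/crop1.png

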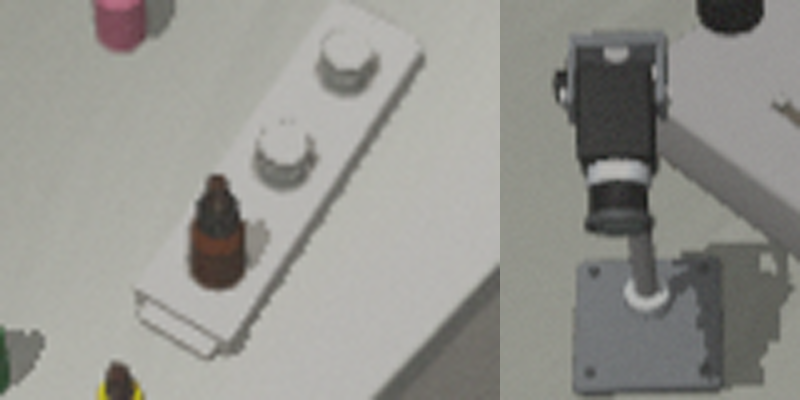

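Call:
{"op": "send_rows", "data": {"plan": [[[1,41,-43,0,0,0,-0.17],[1,82,-87,0,0,0,-0.34],[1,123,-130,0,0,0,-0.51],[1,164,-173,0,0,0,-0.68],[1,205,-217,0,0,0,-0.85]]], "force": 40}}

```text
time: 2.52
ee_pos: [0.3066, -0.2064, 0.2396]
tool_rot: [[0.323, 0.946, 0.001], [0.946, -0.323, -0.001], [-0.0, 0.001, -1.0]]
ft_force: [1.8, 0.1, 0.2]
gripper_width: 0.0853
```

Call:
{"op": "send_rows", "data": {"plan": [[[1,60,2,0,0,0,-0.1],[1,120,5,0,0,0,-0.2],[1,180,7,0,0,0,-0.3],[1,235,9,0,0,0,-0.4],[1,290,12,0,0,0,-0.5]]]}}

```text
time: 3.15
ee_pos: [0.4129, 0.0641, 0.2396]
tool_rot: [[-0.169, 0.986, 0.001], [0.986, 0.169, -0.0], [-0.0, 0.001, -1.0]]
ft_force: [0.7, -1.0, 0.3]
gripper_width: 0.0853
```

```bash
cat > c.py <<'E'
from h import *
np.set_printoptions(precision=4,suppress=True)
W=shot("wrist"); o=W["obs"]; print(o["time"],o["ee_pos"],o["tool_rot"]); save(W,"w1")
A,c=cam(W); print("cam",c,A[:,2],"T",np.array(W["T_tool_cam"]))
for l in ["dropper_bottle","label","lens","camera_stand","vial_a"]:
    for i in spot_point(l,W)[:4]: print(l,np.round(i["position"],1),round(i["confidence"],2),onz(W,i["position"],0.006))
E
python3 c.py
```

```text
3.15 [0.4129 0.0641 0.2396] [[-0.1692  0.9856  0.0011]
 [ 0.9856  0.1692 -0.0002]
 [-0.0003  0.0011 -1.    ]]
cam [0.4013 0.1385 0.3745] [ 0.0524 -0.2905 -0.9554] T [[ 0.0004 -0.9555 -0.2949  0.0752]
 [ 1.     -0.      0.0015  0.0013]
 [-0.0014 -0.2949  0.9555 -0.135 ]
 [ 0.      0.      0.      1.    ]]
dropper_bottle [399.1 203. ] 0.97 [0.559  0.0621 0.006 ]
dropper_bottle [366.3  34.1] 0.77 [0.4769 0.231  0.006 ]
dropper_bottle [306.1 131.4] 0.63 [0.4345 0.124  0.006 ]
label [291.1  46.2] 0.89 [0.4027 0.2061 0.006 ]
label [409.5 200.6] 0.8 [0.5704 0.0671 0.006 ]
label [303.6 144. ] 0.73 [0.4344 0.11   0.006 ]
label [390.3  29.4] 0.66 [0.5003 0.2399 0.006 ]
camera_stand [507.8 270. ] 0.87 [ 0.7244 -0.0001  0.006 ]
vial_a [310.2 232.3] 0.86 [0.4623 0.0082 0.006 ]
vial_a [309.8 185.2] 0.75 [0.4504 0.0652 0.006 ]
```

View pics/w1.png

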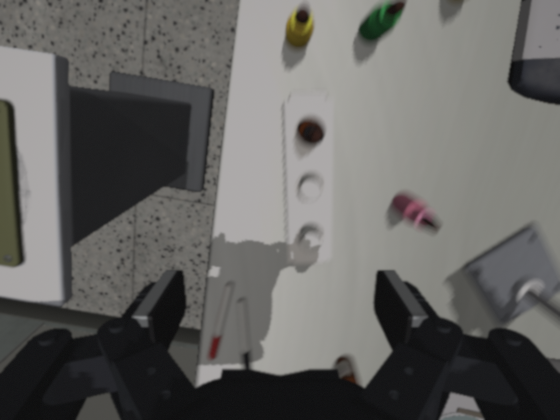

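Call:
{"op": "send_rows", "data": {"plan": [[[1,27,16,20,0,0,0],[1,53,32,50,0,0,0],[1,53,32,90,0,0,0],[1,53,32,115,0,0,0],[0.7,53,32,120,0,0,0]]]}}

```text
time: 4.08
ee_pos: [0.4335, 0.1178, 0.118]
tool_rot: [[-0.162, 0.987, -0.004], [0.987, 0.162, -0.001], [-0.001, -0.004, -1.0]]
ft_force: [-0.4, 0.2, 0.8]
gripper_width: 0.0698
```

Call:
{"op": "send_rows", "data": {"plan": [[[0.7,0,0,25,0,0,0],[0.7,0,0,50,0,0,0],[0.7,0,0,70,0,0,0],[0.7,0,0,77,0,0,0],[0.7,0,0,77,0,0,0]]]}}

```text
time: 4.7
ee_pos: [0.4357, 0.1193, 0.0429]
tool_rot: [[-0.164, 0.986, 0.001], [0.986, 0.164, 0.0], [0.0, 0.001, -1.0]]
ft_force: [-0.6, 0.3, 0.4]
gripper_width: 0.0599
```

Call:
{"op": "send_rows", "data": {"plan": [[[0.3,0,0,0,0,0,0],[0.1,0,0,0,0,0,0],[0,0,0,0,0,0,0],[0,0,0,0,0,0,0],[0,0,0,0,0,0,0]]], "force": 35}}

```text
time: 5.32
ee_pos: [0.4358, 0.1199, 0.0431]
tool_rot: [[-0.165, 0.986, 0.001], [0.986, 0.165, 0.0], [0.0, 0.001, -1.0]]
ft_force: [-0.8, 0.4, 6.0]
gripper_width: 0.0251
```

Call:
{"op": "send_rows", "data": {"plan": [[[0,0,0,-15,0,0,0],[0,0,0,-45,0,0,0],[0,0,0,-85,0,0,0],[0,0,0,-125,0,0,0],[0,0,0,-150,0,0,0]]]}}

```text
time: 5.95
ee_pos: [0.4359, 0.12, 0.1943]
tool_rot: [[-0.165, 0.986, 0.002], [0.986, 0.165, 0.001], [0.0, 0.002, -1.0]]
ft_force: [-0.3, -0.0, -0.4]
gripper_width: 0.025
```

```bash
cat > d.py <<'E'
from h import *
np.set_printoptions(precision=4,suppress=True)
S=shot("scene");T=shot("top"); o=T["obs"]; print(o["time"],o["ee_pos"],o["gripper_width"],o["ft_force"])
g=np.array(o["ee_pos"]); Z=np.array(o["tool_rot"])[:,2]
bot=g-Z*(-0.036)  # expected underside
print("expected underside",bot,proj(S,bot),proj(T,bot))
for l,h in [("dropper_bottle",0),("label",.023)]:
    P=bot-Z*h; r=[]
    for p in (S,T):
        q=proj(p,P)[0]; s=[i for i in spot_point(l,p) if np.linalg.norm(np.array(i["position"])-q)<25]
        for i in s[:2]: print(l,i["position"],round(i["confidence"],2),"plane",onz(p,i["position"],P[2])-P)
        if s: r.append(ray(p,s[0]["position"]))
    if len(r)==2: print("tri",tri(r))
u=proj(S,bot)[0].astype(int)
def crop(p,c,w,h,k): 
    return cv2.resize(p["frame"][c[1]-h:c[1]+h,c[0]-w:c[0]+w],None,fx=k,fy=k,interpolation=cv2.INTER_CUBIC)
t=proj(T,bot)[0].astype(int)
cv2.imwrite("pics/d1.png",np.hstack([crop(S,u,40,50,5),crop(T,t,40,50,5)])[:,:,::-1])
E
python3 d.py
```

```text
6.0 [0.4375 0.1204 0.1969] 0.024699334791554787 [0.7943 0.7672 0.9086]
expected underside [0.4377 0.1204 0.1609] [[271.3853 290.3879]] [[203.993  263.1164]]
dropper_bottle [272.9, 291.8] 0.46 plane [-0.0047  0.0003 -0.    ]
dropper_bottle [287.1, 304.8] 0.21 plane [-0.0472  0.0022 -0.    ]
label [275.0, 283.4] 0.56 plane [-0.0028 -0.008   0.    ]
```

View pics/d1.png

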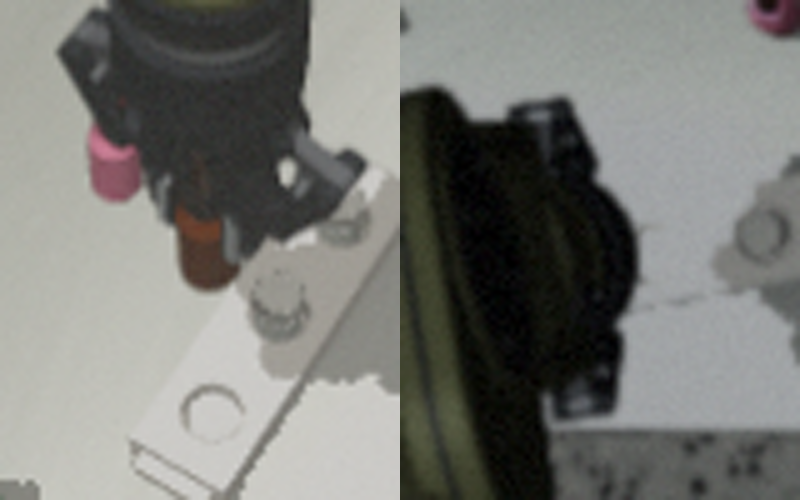

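```bash
cat > e.py <<'E'
from h import *
W=shot("wrist"); save(W,"w2"); o=W["obs"]; print(o["joints"])
def c(f,x,y,w=20,h=25,k=8): return cv2.resize(f[max(y-h,0):y+h,x-w:x+w],(320,400),interpolation=cv2.INTER_CUBIC)
t=cv2.imread("pics/top0.png"); w=cv2.imread("pics/w1.png"); n=W["frame"][:,:,::-1]
a=[c(t,213,262),c(w,310,131,28,35)]
b=cv2.resize(n[190:390,180:380],(400,400))
cv2.imwrite("pics/e1.png",np.hstack([cv2.resize(i,(200,250)) for i in a]+[cv2.resize(b,(250,250))])) if 0 else cv2.imwrite("pics/e1.png",cv2.resize(np.hstack(a+[b]),(800,308)))
E
python3 e.py
```

```text
[ 1.53801321e+01  9.36666368e+00 -2.27090970e+01  5.80667463e+01
 -8.87169119e-04  9.58641344e+01]
```

View pics/e1.png

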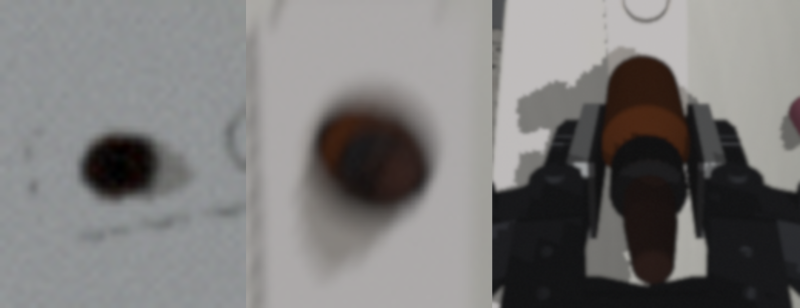

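```bash
cat > f.py <<'E'
from h import *
import sys
np.set_printoptions(precision=4,suppress=True)
L=np.array([.677,.045,.215]); yaw=np.radians(132.6); t=.445
def target(L=L,yaw=yaw,t=t,lab=-np.pi,h=.037,dz=0):
    # lab: label direction in tool frame, angle from tool x about tool z
    s=np.array([np.cos(t)*np.cos(yaw),np.cos(t)*np.sin(yaw),-np.sin(t)]); zb=np.array([np.sin(t)*np.cos(yaw),np.sin(t)*np.sin(yaw),np.cos(t)])
    und=L+.143*s-.023*zb; z=-zb
    x0=-s; y0=np.cross(z,x0)           # label dir = x0 ; x0 = R * (cos lab, sin lab,0)
    M=np.column_stack([x0,y0,z])@R.from_rotvec([0,0,-lab]).as_matrix()
    return und+h*zb,M
def delta(o,P,M):
    Rt=np.array(o["tool_rot"]); return (Rt.T@(P-np.array(o["ee_pos"]))*1000).round(1), R.from_matrix(Rt.T@M).as_rotvec().round(4)
if __name__=="__main__":
    o=readout.get_obs(); P,M=target(); print(o["time"],P,M); print(delta(o,P,M))
E
python3 f.py
```

```text
6.3 [0.5856 0.1444 0.1661] [[-0.611   0.7361  0.2914]
 [ 0.6644  0.6769 -0.3169]
 [-0.4305 -0.     -0.9026]]
(array([ -0.3, 153.5,  24.3]), array([-0.1313, -0.4331, -0.5672]))
```

Call:
{"op": "send_rows", "data": {"plan": [[[0,0,15,2,-0.013,-0.043,-0.057],[0,0,40,6,-0.035,-0.12,-0.16],[0,0,70,11,-0.06,-0.2,-0.26],[0,0,95,15,-0.08,-0.27,-0.35],[0,0,110,17,-0.095,-0.31,-0.405]]]}}

```text
time: 6.92
ee_pos: [0.5437, 0.1383, 0.1733]
tool_rot: [[-0.515, 0.835, 0.195], [0.797, 0.55, -0.25], [-0.316, 0.026, -0.948]]
ft_force: [-0.3, -0.1, -0.1]
gripper_width: 0.0253
```

```bash
cat > g.py <<'E'
from h import *; from f import target,delta
np.set_printoptions(precision=4,suppress=True)
T=shot("top"); o=T["obs"]; print(o["time"],o["ee_pos"],o["gripper_width"],delta(o,*target()))
for l in ("label","lens","camera_stand","dropper_bottle"): print(l,[(i["position"],round(i["confidence"],2)) for i in spot_point(l,T)[:6]])
M=np.array(o["tool_rot"]); P=np.array(o["ee_pos"])
def bp(a,h): return P+M@np.array([.013*np.cos(a),.013*np.sin(a),.037-h])
for d in (-30,-15,0,15,30): print(d,proj(T,bp(np.pi+np.radians(d),.023)))
u=proj(T,bp(np.pi,.023))[0].astype(int); print(u)
f=T["frame"][u[1]-30:u[1]+30,u[0]-40:u[0]+40]
S=shot("scene"); 
cv2.imwrite("pics/g1.png",np.hstack([cv2.resize(f,(400,300),interpolation=cv2.INTER_CUBIC),cv2.resize(S["frame"][130:370,130:350],(275,300))])[:,:,::-1])
E
python3 g.py
```

```text
6.925 [0.5437 0.1383 0.1733] 0.02527067967468256 (array([-14.4,  38.1,  13.4]), array([-0.0359, -0.1211, -0.1595]))
label [([232.0, 215.8], 0.59), ([169.4, 238.5], 0.52), ([202.5, 211.6], 0.49), ([181.2, 276.0], 0.47), ([329.1, 222.3], 0.33)]
lens [([235.6, 157.4], 0.7)]
camera_stand [([264.9, 155.6], 0.78), ([201.4, 213.2], 0.47)]
dropper_bottle [([176.5, 274.8], 0.67), ([170.3, 245.9], 0.62), ([239.4, 209.9], 0.56), ([199.1, 214.1], 0.48)]
-30 [[200.9454 210.7828]]
-15 [[202.0967 211.6198]]
0 [[203.0224 212.7402]]
15 [[203.6589 214.0669]]
30 [[203.962  215.5088]]
[203 212]
```

View pics/g1.png

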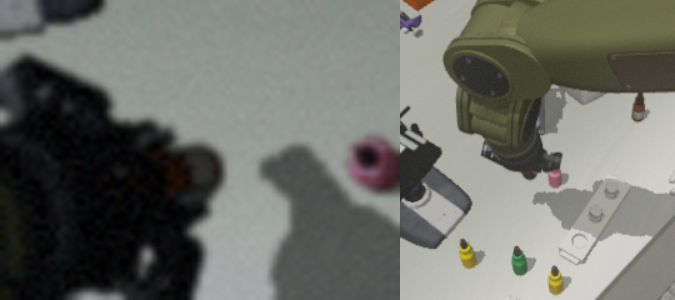

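Call:
{"op": "send_rows", "data": {"plan": [[[0,-4,10,3,-0.009,-0.03,-0.04],[0,-8,20,7,-0.018,-0.06,-0.08],[0,-12,31,11,-0.027,-0.09,-0.12],[0,-14,38,13,-0.036,-0.12,-0.16],[0,-14,38,13,-0.036,-0.12,-0.16]]]}}

```text
time: 7.85
ee_pos: [0.5851, 0.1446, 0.1679]
tool_rot: [[-0.61, 0.737, 0.292], [0.666, 0.676, -0.315], [-0.429, 0.002, -0.903]]
ft_force: [-0.3, 0.5, 0.2]
gripper_width: 0.0248
```

```bash
cat > u.py <<'E'
from h import *; from f import target,delta
np.set_printoptions(precision=4,suppress=True,linewidth=200)
Ts=[shot("top") for _ in range(4)]; T=Ts[-1]; o=T["obs"]; print(o["time"],o["ee_pos"],o["gripper_width"],delta(o,*target()))
F=np.mean([p["frame"].astype(float) for p in Ts],0).astype(np.float32); cv2.imwrite("pics/topavg.png",F[:,:,::-1])
for l in ("label","lens","camera_stand"):
    print(l,[(i["position"],round(i["confidence"],2)) for p in Ts for i in spot_point(l,p)[:6] if l!="label" or np.hypot(i["position"][0]-203,i["position"][1]-205)<20])
M=np.array(o["tool_rot"]); P=np.array(o["ee_pos"])
v=M.T@(cam(T)[1]-P); print("cam dir in tool deg",np.degrees(np.arctan2(v[1],v[0]))%360,v/np.linalg.norm(v))
def bp(a,h): return P+M@np.array([.013*np.cos(a),.013*np.sin(a),.037-h])
A=np.arange(90,271,15)
print("brightness minus red excess; cols deg rel. to tool x",A)
for h in np.arange(2,60,4):
    q=proj(T,[bp(np.radians(a),h/1000) for a in A]).astype(np.float32)
    s=cv2.remap(F,q[None,:,0],q[None,:,1],cv2.INTER_LINEAR)[0]; print(h,s[:,2].round().astype(int), q[6].round(1))
u=proj(T,bp(np.pi,.023))[0].astype(int)
cv2.imwrite("pics/u1.png",cv2.resize(F[u[1]-20:u[1]+20,u[0]-25:u[0]+25],(500,400),interpolation=cv2.INTER_CUBIC)[:,:,::-1]); print(u-[25,20])
E
python3 u.py
```

```text
8.0 [0.585  0.1442 0.1685] 0.02536087744969977 (array([0.9, 0.6, 2.3]), array([ 0.0015, -0.0015, -0.0034]))
label [([201.8, 190.2], 0.61), ([200.1, 193.3], 0.68), ([202.7, 191.7], 0.44)]
lens [([235.4, 159.6], 0.55), ([232.6, 159.8], 0.6), ([236.2, 160.6], 0.97)]
camera_stand [([260.6, 154.9], 0.63), ([262.0, 156.2], 0.73), ([260.2, 153.8], 0.73), ([264.3, 152.7], 0.69)]
cam dir in tool deg 203.3833335874802 [-0.4707 -0.2035 -0.8585]
brightness minus red excess; cols deg rel. to tool x [ 90 105 120 135 150 165 180 195 210 225 240 255 270]
2 [ 98 121 131 132 129 116 111 104 103  95  83  72  64] [205.  192.4]
6 [102 114 129 127 116  89  73  58  59  51  47  44  53] [204.2 192.7]
10 [ 94 117 119 118 100  66  40  32  32  24  28  35  49] [203.4 193. ]
14 [ 79 119 116 108  85  59  38  38  36  39  31  36  50] [202.6 193.3]
18 [ 60 101 121 104  79  58  51  54  52  47  35  43  51] [201.8 193.6]
22 [ 37  78 115 108  81  59  61  61  58  50  40  50  48] [201.  193.9]
26 [ 18  52  89 104  79  61  62  60  58  48  44  51  48] [200.1 194.2]
30 [ 8 26 62 89 77 63 62 58 56 50 42 50 45] [199.3 194.5]
34 [ 4 11 37 71 66 57 58 54 53 48 40 47 43] [198.5 194.8]
38 [ 3  6 16 44 52 42 45 39 34 29 34 47 41] [197.7 195.1]
42 [ 3  3  7 21 33 24 24 20 16 16 32 46 34] [196.8 195.4]
46 [ 2  3  4  9 19 14  8  6  9 10 30 39 21] [196.  195.7]
50 [ 2  3  3  5 10  7  7  7  8 11 27 28 10] [195.1 196. ]
54 [ 5  3  3  3  7  7  8  7  8 10 20 16  7] [194.3 196.3]
58 [ 4  8  3  3  2  6  7  7  8  7 11  8  7] [193.4 196.7]
[175 173][ WARN:0@2.094] global loadsave.cpp:1063 imwrite_ Unsupported depth image for selected encoder is fallbacked to CV_8U.
```

View pics/u1.png

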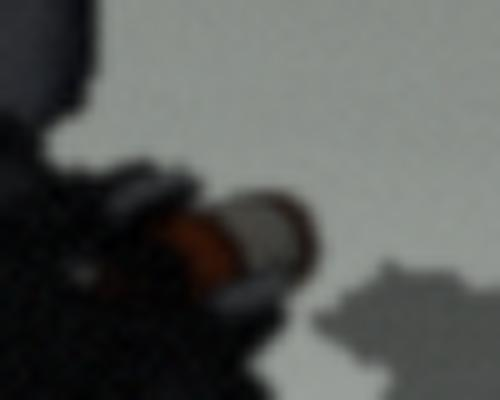

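Call:
{"op": "send_rows", "data": {"plan": [[[0,6,-18,-26,0.045,-0.12,-0.12],[0,12,-36,-52,0.09,-0.245,-0.245],[0,19,-59,-86,0.135,-0.37,-0.37],[0,19,-59,-86,0.18,-0.49,-0.49],[0,19,-59,-86,0.225,-0.615,-0.615]]]}}

```text
time: 9.28
ee_pos: [0.5054, 0.1454, 0.2388]
tool_rot: [[-0.697, 0.41, 0.588], [-0.127, 0.737, -0.664], [-0.706, -0.537, -0.462]]
ft_force: [0.5, 0.2, -1.3]
gripper_width: 0.0251
```

```bash
python3 u.py 2>/dev/null; python3 -c "
from h import *
o=readout.get_obs();print(o['joints'])"
```

```text
9.425 [0.5042 0.1444 0.2365] 0.024757373237931483 (array([-7.5, 71.3, 80.3]), array([-0.2246,  0.612 ,  0.6131]))
label [([194.8, 221.4], 0.71)]
lens [([234.3, 157.7], 0.92), ([402.6, 226.8], 0.54), ([235.5, 156.4], 0.96), ([204.9, 224.9], 0.24), ([234.8, 157.9], 0.84), ([235.1, 160.1], 0.92)]
camera_stand [([262.3, 155.9], 0.6), ([263.3, 155.8], 0.96), ([261.0, 157.4], 0.62), ([263.1, 153.5], 0.67)]
cam dir in tool deg 227.2845213486019 [-0.6348 -0.6875 -0.3526]
brightness minus red excess; cols deg rel. to tool x [ 90 105 120 135 150 165 180 195 210 225 240 255 270]
2 [ 62 103 128 136 134 126 109  82  66  60  55  49  46] [198.7 219.1]
6 [ 99 114 128 134 131 116  77  27  12  13  11   9  11] [197.3 220.1]
10 [109 122 133 137 134 118  77  39  35  40  41  38  35] [195.9 221.1]
14 [108 121 133 137 136 127 108  97 111 122 112 101  81] [194.4 222.1]
18 [105 121 133 138 136 127 111 111 120 122 113 105  82] [193.  223.1]
22 [108 120 132 137 136 127 111 110 121 119 111 102  80] [191.6 224.1]
26 [101 111 129 140 136 126 109 106 122 120  99  82  63] [190.2 225.2]
30 [ 39  46  65  93 120 122 112 107 111 104  82  73  55] [188.7 226.2]
34 [  9  10  12  18  38  61  85 106 118 104  85  68  37] [187.3 227.2]
38 [ 7  7  9 10 11 11 23 35 38 49 77 68 37] [185.9 228.3]
42 [ 7  7  7  7  9  8  8  7 11 33 74 68 37] [184.4 229.3]
46 [ 8  9 11 10  9  6  7  9 10 34 77 69 39] [183.  230.4]
50 [ 8 10 12 10 12 10  8  6 12 32 75 69 38] [181.5 231.4]
54 [ 9 10 12 12 12 13  9  8 10 31 77 68 38] [180.  232.5]
58 [ 9  9 12 12 11 11  8  8 10 33 76 66 36] [178.5 233.5]
[166 204]
[ 47.4896732   20.60039165 -27.66367481  53.3382492  -61.67218362
  65.875226  ]
```

View pics/u1.png

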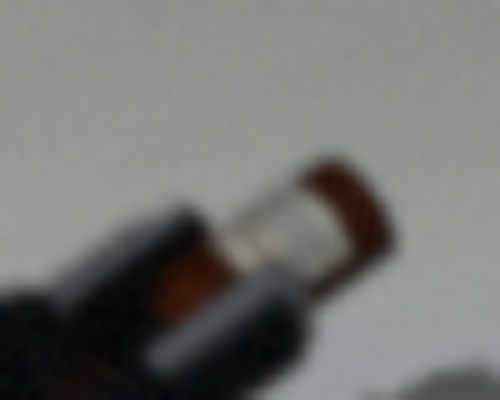

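```bash
cat > v.py <<'E'
from h import *
np.set_printoptions(linewidth=220)
from workcell import readout
F=cv2.imread("pics/topavg.png")[:,:,::-1].astype(np.float32)
T=shot("top"); o=T["obs"]; M=np.array(o["tool_rot"]); P=np.array(o["ee_pos"])
# cross-section profile: lateral coordinate e in mm, perpendicular to axis and view
v=M.T@(cam(T)[1]-P); v=np.array([v[0],v[1],0]); v/=np.linalg.norm(v); e=np.array([-v[1],v[0],0])  # increasing tool angle
E_=np.arange(-18,18.1,1.5); print("e",E_)
for h in (4,8,13,15,17,19,21,23):
    q=proj(T,[P+M@(v*.013*np.sqrt(max(0,1-(x/13)**2))+e*x/1000+np.array([0,0,.037-h/1000])) for x in E_]).astype(np.float32)
    s=cv2.remap(F,q[None,:,0],q[None,:,1],cv2.INTER_LINEAR)[0]; print(h,"B",s[:,2].round().astype(int)); print("  R-B",(s[:,0]-s[:,2]).round().astype(int))
E
python3 v.py
```

```text
e [-18.  -16.5 -15.  -13.5 -12.  -10.5  -9.   -7.5  -6.   -4.5  -3.   -1.5   0.    1.5   3.    4.5   6.    7.5   9.   10.5  12.   13.5  15.   16.5  18. ]
4 B [145 145 145 143 134 120  99  76  60  48  42  38  35  33  28  26  25  20  21  22  24  33  60  99 129]
  R-B [ 0  0 -1  0  1  3  7 12 16 21 23 26 27 28 28 28 27 28 26 23 19 15  8  2 -1]
8 B [148 147 147 142 131 112  79  45  19  14  10  12  14  12  13   9  11  12  12  12  19  37  61 100 132]
  R-B [-2 -1 -1  0  1  4 11 19 27 33 38 37 37 38 36 37 34 32 29 26 20 13  7  2 -1]
13 B [149 148 147 144 135 120  98  73  69  72  80  89  93  94  94  89  83  81  76  62  45  39  65 103 133]
  R-B [-1 -2 -2  0  1  3  6 12 15 17 17 17 16 15 14 14 14 13 12 14 13 13  7  1 -1]
15 B [149 150 148 144 136 125 108 100  98 105 114 121 124 121 117 111 107 101  88  68  49  47  67 102 135]
  R-B [-1 -2 -1 -1  2  2  4  6  9 10 10 10 10  9  9  9  8  8 10 12 13 10  6  2 -1]
17 B [148 148 148 145 136 125 115 107 110 116 121 125 126 124 119 114 108 102  90  69  45  43  68 103 133]
  R-B [-1 -1 -1 -2  1  3  4  6  7  7  7  7  6  5  6  7  7  7  9 13 12 10  7  3  0]
19 B [148 148 149 145 136 125 112 109 112 116 120 122 122 118 114 109 107 102  89  66  47  44  67 104 136]
  R-B [-1 -1 -1 -1  0  1  2  4  5  6  4  5  4  5  6  6  6  7  9 11 12  9  5  1 -2]
21 B [149 150 149 145 137 125 113 106 111 115 120 121 119 116 113 109 107 102  88  66  42  45  72 106 134]
  R-B [-1 -2 -2 -1  0  1  2  4  5  7  6  6  5  6  6  6  6  7  9 10 10  7  4  1 -2]
23 B [149 149 149 144 137 124 112 107 110 117 122 122 120 116 112 108 103  96  82  60  46  57  73 102 130]
  R-B [ 0 -1 -2 -1  0  1  3  4  6  6  6  6  5  4  5  6  6  7  8  8  7  2  2 -1 -3]
```

Run:
```python
from f import *
o=readout.get_obs(); P,M=target(lab=np.radians(175)); P=P-M[:,0]*.0025; print(o["time"],P,delta(o,P,M))
```

```text
10.125 [0.5869 0.1426 0.1672] (array([-7.2, 70.6, 81.7]), array([-0.1979,  0.6258,  0.695 ]))
```

Call:
{"op": "send_rows", "data": {"plan": [[[0,0,6,7,-0.033,0.105,0.117],[0,-1,12,14,-0.07,0.22,0.245],[0,-2,24,28,-0.11,0.345,0.38],[0,-4,38,44,-0.14,0.45,0.5],[0,-5,50,58,-0.165,0.52,0.58]]]}}

```text
time: 10.75
ee_pos: [0.5642, 0.1429, 0.188]
tool_rot: [[-0.597, 0.732, 0.328], [0.611, 0.68, -0.406], [-0.52, -0.042, -0.853]]
ft_force: [0.1, -0.1, -0.1]
gripper_width: 0.025
```

Run:
```python
from f import *
o=readout.get_obs(); P,M=target(lab=np.radians(175)); P=P-M[:,0]*.0025; print(o["time"],P,delta(o,P,M))
W=shot("wrist"); save(W,"w3"); print(proj(W,[.677,.045,.215]),proj(W,[.723,-.005,0]))
for l in("lens","camera_stand"): print([(i["position"],i["confidence"]) for i in spot_point(l,W)])
```

```text
10.75 [0.5869 0.1426 0.1672] (array([-2.9, 17.3, 25.3]), array([-0.0303,  0.1038,  0.1115]))
[[297.5634 410.2318]] [[296.0432 238.2111]]
[]
[([301.4, 237.8], 0.89)]
```

Call:
{"op": "send_rows", "data": {"plan": [[[0,-1,5,6,-0.008,0.026,0.028],[0,-2,10,13,-0.016,0.052,0.056],[0,-3,14,20,-0.023,0.078,0.084],[0,-3,17,25,-0.03,0.104,0.111],[0,-3,17,25,-0.03,0.104,0.111]]]}}

```text
time: 11.52
ee_pos: [0.5856, 0.142, 0.1668]
tool_rot: [[-0.547, 0.786, 0.29], [0.718, 0.618, -0.32], [-0.43, 0.033, -0.902]]
ft_force: [0.4, -0.3, 0.3]
gripper_width: 0.025
```

Run:
```python
from f import *
o=readout.get_obs(); P,M=target(lab=np.radians(175)); P=P-M[:,0]*.0025; print(o["time"],o["gripper_width"],delta(o,P,M))
W=shot("wrist"); S=shot("scene"); T=shot("top")
X=P.copy(); lab=np.array(o["ee_pos"])+np.array(o["tool_rot"])@np.array([.0025-.013,.001,.014]); print("label",lab)
for p,n in((W,"w"),(S,"s"),(T,"t")):
    print(n,"proj lens",proj(p,[.677,.045,.215]),"stand",proj(p,[.723,-.005,0]),"label",proj(p,lab))
    for l in("lens","camera_stand","label","dropper_bottle"): print(l,[(i["position"],round(i["confidence"],2)) for i in spot_point(l,p)][:5])
c=lambda f,x,y,w,h:cv2.resize(f[y-h:y+h,x-w:x+w],(400,400),interpolation=cv2.INTER_CUBIC)
cv2.imwrite("pics/z1.png",np.hstack([c(T["frame"],230,170,50,50),cv2.resize(W["frame"][140:420,140:420],(400,400))])[:,:,::-1])
```

```text
11.525 0.025034533487373754 (array([-0.4,  1.4, -0.2]), array([-0.003 ,  0.0014,  0.0033]))
label [0.5962 0.1306 0.1587]
w proj lens [[298.3498 461.5526]] stand [[287.4455 264.5457]] label [[279.001  285.1957]]
lens []
camera_stand [([291.7, 264.3], 0.75)]
label [([273.5, 285.8], 0.9), ([203.4, 174.5], 0.8)]
dropper_bottle [([278.3, 248.5], 0.87), ([194.3, 166.6], 0.87)]
s proj lens [[218.2564 194.9416]] stand [[227.0225 225.9309]] label [[217.1063 251.164 ]]
lens []
camera_stand []
label [([246.7, 274.1], 0.74), ([260.7, 354.1], 0.72), ([222.4, 339.0], 0.65), ([183.9, 339.8], 0.47)]
dropper_bottle [([254.3, 361.1], 0.7), ([181.8, 341.8], 0.62), ([223.4, 347.6], 0.54)]
t proj lens [[236.2047 155.3046]] stand [[262.6466 155.226 ]] label [[201.1556 194.4431]]
lens [([236.0, 158.0], 0.86)]
camera_stand [([262.4, 157.0], 0.96), ([201.8, 194.2], 0.55)]
label [([168.8, 240.7], 0.57), ([182.5, 277.4], 0.54), ([202.0, 192.9], 0.51), ([230.4, 216.9], 0.47), ([235.6, 260.3], 0.47)]
dropper_bottle [([173.7, 272.2], 0.56), ([241.0, 211.8], 0.56), ([201.4, 195.1], 0.45), ([171.0, 244.4], 0.45)]
```

View pics/z1.png

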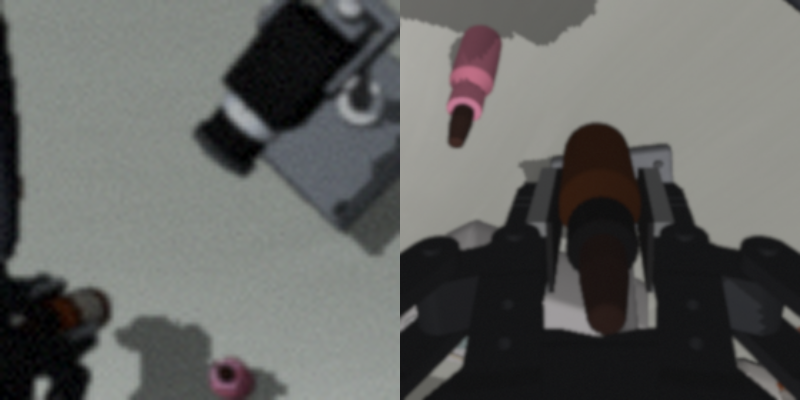

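Run:
```python
from h import *
S=shot("scene");T=shot("top")
for a,b in [((220.1,197.4),(235.6,158.1)),((219,196),(236,157))]:
    X=tri([ray(S,a),ray(T,b)]);print(X.round(4),(proj(S,X)-a).round(1),(proj(T,X)-b).round(1))
    o=readout.get_obs(); M=np.array(o["tool_rot"]); lab=np.array(o["ee_pos"])+M@np.array([.0025-.013,.001,.014])
    sx=(X-np.array([.723,-.005,.25])); h=np.hypot(*sx[:2]); t=np.arctan2(-sx[2],h); y=np.arctan2(sx[1],sx[0]); print("t",t,"yaw",np.degrees(y),"len",np.linalg.norm(sx))
    s=sx/np.linalg.norm(sx); zb=np.array([np.sin(t)*np.cos(y),np.sin(t)*np.sin(y),np.cos(t)]); d=lab-X
    print("fwd",d@s,"side",d@np.cross(zb,s),"up",d@zb,"z ang",np.arccos(-M[:,2]@zb))
```

```text
[0.6707 0.0461 0.2125] [[-0.2 -0.1]] [[0.2 0.2]]
t 0.4737620963728074 yaw 135.62505010527678 len 0.0821719216486124
fwd 0.12486460183754382 side -0.00855821192357784 up 0.0038854375324690917 z ang 0.03763915181613477
[0.6735 0.0456 0.2145] [[0.1 0. ]] [[-0.1 -0.1]]
t 0.46468561278737874 yaw 134.35813142944355 len 0.07918440633368028
fwd 0.1280073638900013 side -0.004443512321112794 up 0.0020705610859272816 z ang 0.024212288841175423
```

Run:
```python
from f import *
o=readout.get_obs(); P,M=target(L=np.array([.6735,.0455,.2145]),yaw=np.radians(134.2),t=.46,lab=np.radians(175)); P=P-M[:,0]*.0025; print(o["time"],delta(o,P,M))
```

```text
12.375 (array([ 1.5, -4.9,  1.8]), array([-0.0159, -0.0121, -0.0205]))
```

Call:
{"op": "send_rows", "data": {"plan": [[[0,0.5,-2,1,-0.008,-0.006,-0.01],[0,1.5,-5,2,-0.016,-0.012,-0.02],[0,1.5,-5,2,-0.016,-0.012,-0.02],[0,1.5,-5,2,-0.016,-0.012,-0.02],[0,1.5,-5,2,-0.016,-0.012,-0.02]]]}}

```text
time: 13.0
ee_pos: [0.5815, 0.14, 0.1646]
tool_rot: [[-0.559, 0.769, 0.31], [0.701, 0.638, -0.318], [-0.442, 0.039, -0.896]]
ft_force: [0.1, 0.3, -0.0]
gripper_width: 0.0248
```

Call:
{"op": "send_rows", "data": {"plan": [[[0,0,0,0,0,0,0],[0,0,0,0,0,0,0],[0,0,0,0,0,0,0],[0,0,0,0,0,0,0],[0,0,0,0,0,0,0]]]}}

```text
time: 13.62
ee_pos: [0.5813, 0.1399, 0.1645]
tool_rot: [[-0.559, 0.769, 0.31], [0.701, 0.638, -0.318], [-0.442, 0.039, -0.896]]
ft_force: [0.2, 0.9, -0.3]
gripper_width: 0.0251
```

Run:
```python
from f import *
o=readout.get_obs(); P,M=target(L=np.array([.6735,.0455,.2145]),yaw=np.radians(134.2),t=.46,lab=np.radians(175)); P=P-M[:,0]*.0025; print(o["time"],delta(o,P,M),o["gripper_width"],o["ft_force"],np.abs(o["qvel"]).max())
print(job.hand_in())
```

```text
13.625 (array([ 0. ,  0.1, -0.2]), array([ 0.0002, -0.0001, -0.0006])) 0.025073798977522016 [ 0.2311  0.9019 -0.2984] 0.14157064871041036
the job is handed in; nothing more can be done
None
```

I took the amber dropper bottle out of the block's left-hand (+y) well and handed the job in with it held in front of the lens. The clock stood at about 13.6 s of the 38 s allowed. No verdict was reported.

**Last checks:**
- **Pose:** the tool was within 0.2 mm and 0.001 rad of the pose I had worked out.
- **Grip:** the gripper was closed to 25 mm on the bottle with a 35 N grip, and the arm was nearly still.
- **Surroundings:** wrist forces in the readings stayed small. The later pictures showed nothing disturbed where it was in view, but I did not measure the vials, the spare bottle or the jar at the end.

**What is less certain:**
- **Lens position:** two estimates disagreed by about 6 mm, so I aimed between them. That puts the label about 130 mm from the lens, with an error of a few millimetres.
- **Label direction:** this comes from one label edge seen in the top view, about 5° off the gripper's own axis and good to roughly ±5°. The network's label points scattered more widely (up to about 25°), so I did not rely on them.

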